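# Stand the capped containers in their spill dishes

## Task

Three screw-capped containers stand among open glassware on the bench in front of you. Carry each of them, upright, to the white spill dish of its own size and set it down gently on the dish's floor, not dropped: the large bottle in the large dish, the jar in the medium dish, the little vial in the small dish. Leave the open beaker and the conical flask where they stand.

Things in the scene. Friction and masses are not known exactly. Their poses are not given: they have to be found in the camera images.
- bottle_large: the large reagent bottle: amber glass with a red screw cap, loose, closed. Round, 68 mm diameter, 131 mm tall; the cap is 36 mm diameter and takes up the top 18 mm (113 to 131 mm), a narrow sloping shoulder below it. About 0.18 kg. Origin at the centre of its underside, z up. Cap or body can be gripped from above.
- jar_medium: the medium sample jar: round amber glass with a white paper label and a black screw cap, 44 mm diameter, 80 mm tall (the cap is 40 mm diameter, 64 to 80 mm up), loose, closed, about 0.09 kg. Origin at the centre of its underside, z up.
- vial_small: the small sample vial standing among the glassware: round, 22 mm diameter, 50 mm tall, black screw cap of 20 mm diameter on its top 10 mm, loose, about 0.02 kg. Origin at the centre of its underside, z up. (Other vials far off to the left, out of reach, belong to the room.)
- dish_large: the large spill dish: white round plastic dish, fixed to the bench, 100 mm outer and 92 mm inner diameter, floor 3 mm thick, rim 12 mm above the bench, a small flat tab (to 63 mm from the centre) on its -x side. Origin on the bench under its centre, z up.
- dish_medium: the medium spill dish: as the large one, 74 mm outer and 66 mm inner diameter, floor 3 mm thick, rim 12 mm high, tab to 53 mm from the centre. Fixed. Origin on the bench under its centre.
- dish_small: the small spill dish: as the large one, 50 mm outer and 42 mm inner diameter, floor 3 mm thick, rim 12 mm high, tab to 41 mm from the centre. Fixed. Origin on the bench under its centre.
- conical_flask: open conical glass flask, 63 mm wide at the foot, 102 mm tall, narrow neck, loose: to be left alone (a like flask at the far back of the bench belongs to the room). Origin at the centre of its underside.
- small_beaker: small open glass beaker, 46 mm wide, 53 mm tall, loose: to be left alone. Origin at the centre of its underside.
Things that resemble listed ones, but are neither listed nor needed, are in the scene too. What is shaped like the bottle_large but turquoise is not meant.

How it is judged:
By the outcome, as a careful person would: the job done as asked, in the order asked, and still so for the second after the job is handed in, with the robot touching nothing.
It also fails if it takes over 90 s, if anything falls off the work surface, if the arm or the gripper's body presses on something with over 40 N, if the wrist force passes 120 N, or if a joint passes its speed limit or range.

## Robot

A 6-joint arm with a two-finger parallel gripper is mounted at the origin on a cart in front of the work surface, level with it; the furniture and walls round the work are solid. World frame = base frame: x ahead of the robot, y to its left, z up, the work surface at z = 0. Lengths are in m, angles in rad, forces in N, time in s.
With the tool pointing down it reaches from about 0.325 to 0.9 m from the base axis. Payload 3.5 kg.
Tool frame: the origin (TCP) lies at the very end of the fingers, on their centre line; the grasp point (between the pads) lies 19 mm behind it (robot.hold_point_z is the distance from the TCP to the grasp point, in m); z points along the fingers, y is the line along which they close (so a half turn about z gives the same grasp; the last joint's range is limited). The gripper opens to 85 mm and grips with 20 to 120 N. Pads are 22 mm wide; open, the fingers measure 114 mm over their backs; the gripper's body (76 mm by 85 mm) begins 54 mm behind the grasp point. The pads swing forward as they close: fully open they stand 13 mm farther back than shut.
Start: joints at [1.12, 0.276, -0.026, 1.268, 0, 1.467], TCP at [0.213, 0.588, 0.231] pointing down, gripper open.
Joint ranges: [-3.12, 3.12], [-0.85, 1.88], [-1.08, 1.24], [-1.95, 2.15], [-1.57, 1.53], [-3.14, 3.14]. Speed limits (rad/s): [2.57, 2.57, 3.14, 3.14, 3.14, 3.14].

## Interface

Orientations are given as [roll, pitch, yaw] about the fixed x, y, z axes, in that order (R = Rz(yaw) Ry(pitch) Rx(roll)).
In Python, from bench import robot gives the robot as it stands.
- The arm moves only by the tool play_rows, never from a script. Its argument "commands" is a list of rows, each an object with "translation": the shift along the tool's x, y, z in units of 40 mm (1.0 is 40 mm), a list of three; "rot": the turn, a rotation vector about the tool's x, y, z in degrees, a list of three; "fingers": the opening, from -1 (shut) to 1 (fully open). In form: [{"translation": [dx, dy, dz], "rot": [wx, wy, wz], "fingers": fingers}, ...]. A call has 1 to 5 rows; each row shifts and turns the commanded pose from where the row before left it, along the tool's axes as they then stand; what a row does not reach is not made up. A row lasts 1/10 s, in which the tool goes at most 50 mm and 8.59 degrees, less where a joint would pass 70% of its speed; a pose out of reach is approached as far as the arm can. A call is refused whole if a number of a shift passes 1 or a number of a turn 8.59, either way. A call with a gripper value outside its range is refused whole. The fingers move at their own pace and stop on an object; "squeeze" is the grip in N (left out, the last holds). Time passes only in rows, so rows that do not move let the fingers close. It gives the time, the measured TCP pose, the force, the opening and the grip force at its end, in the units of the state.
- robot.observe(): the state, without advancing time (a new reading comes with each control period).
- robot.read_camera(name): name is "scene" or "side" or "wrist"; returns (picture, depth): 420x560x3 uint8, blue, green, red; 420x560 float32, m along the optical axis (not along the pixel's ray), 0 where there is no reading.
- robot.calibration(name): a dict with "fx", "fy", "cx", "cy" (pixels), "D" ([k1, k2, p1, p2, k3] as OpenCV has them; the pictures are not rectified), "origin" and "attitude" of the camera in the world. Camera axes: x right, y up, looking along -z (the intrinsics and any distortion apply to the point x, -y, -z); pixel columns grow to the right and rows downward; lengths in m; the calibration is good to about 2 mm. A picture is of the moment at which its call begins: read the wrist's pose just before it. calibration takes no time and is no camera call; for the wrist camera it gives the pose at the moment of the call.
- robot.sign_off(): hands the job in; it is judged then, once.
The state is a dict: "t": time; "joint_positions": joint angles; "dq": joint speeds; "effort": joint torques, N m; "tcp_pos": TCP position; "tool_rot": TCP orientation; "wrist_force": force on the tool from outside, world axes, zero at the start; "wrist_torque": the same for the moment, N m; "width": finger opening in m; "finger_force": force on a finger pad.
Only numpy, scipy, OpenCV 4.12 (cv2) and the standard library are available. Lean on these libraries where they do the work, as an engineer would, in place of code of your own. Each camera call takes 0.05 s, during which the arm holds its last target. There are 200 camera calls.

## Working session

There is one attempt and no reset: what is moved stays moved. The work goes in short steps, Python scripts to look and compute and a tool call to move; the robot and the scene stay as the last step left them, time stands still between calls to the robot, and variables do not carry over. Pictures are saved under pics/ and viewed, at most 14 in all, crops included, and the job is handed in when it is done.

Besides the shell and the picture viewer there is one more tool, called after ">>>" as name([rows], argument=value, ...), one row to a line, values as JSON. play_rows: Moves the arm, as the interface text tells. Its arguments: {"type":"object","properties":{"commands":{"type":"array","items":{"type":"object","properties":{"translation":{"type":"array","items":{"type":"number"}},"rot":{"type":"array","items":{"type":"number"}},"fingers":{"type":"number"}}}},"squeeze":{"type":"number"}},"required":["commands"]}

```bash
mkdir -p pics; ls; cat > h.py <<'E'
import numpy as np, cv2
from scipy.spatial.transform import Rotation as R
from bench import robot
def grab(name):
    c=robot.calibration(name); im,d=robot.read_camera(name); return c,im,d
def rot(a):
    a=np.array(a); return a if a.shape==(3,3) else R.from_euler('xyz',a).as_matrix()
def cloud(c,d):
    h,w=d.shape; v,u=np.mgrid[0:h,0:w]
    K=np.array([[c['fx'],0,c['cx']],[0,c['fy'],c['cy']],[0,0,1]],float)
    p=cv2.undistortPoints(np.stack([u,v],-1).reshape(-1,1,2).astype(np.float64),K,np.array(c['D'],float)).reshape(h,w,2)
    P=np.stack([p[...,0]*d,-p[...,1]*d,-d],-1)
    W=P@rot(c['attitude']).T+np.array(c['origin']); W[d<=0]=np.nan; return W
E
python3 - <<'E'
from h import *
print(robot.observe(), robot.hold_point_z)
for n in ("scene","side","wrist"):
    c,im,d=grab(n); print(n,c); cv2.imwrite(f'pics/{n}0.png',im); W=cloud(c,d); np.savez(f'pics/{n}0.npz',W=W,im=im)
E
```

```text
pics
{'t': 0.0, 'joint_positions': array([ 1.11959730e+00,  2.77163769e-01, -2.79083534e-02,  1.26800717e+00,
        7.01822836e-06,  1.46743297e+00]), 'dq': array([-0.00119157, -0.00029889, -0.00075332, -0.00060732, -0.00047086,
       -0.0002648 ]), 'effort': array([-3.46987381e-04, -4.45509338e+01,  2.95202243e+01,  1.63804373e-02,
        6.83979397e-05, -3.34535045e-06]), 'tcp_pos': array([0.21267794, 0.58685754, 0.23012767]), 'tool_rot': array([-3.13932260e+00, -2.42535233e-04,  2.79375670e+00]), 'wrist_force': array([ 0.72399865, -0.13786555, -1.24530851]), 'wrist_torque': array([-0.00184745, -0.00142866, -0.04255367]), 'finger_force': 0.0, 'width': 0.08522122462195199} 0.0187
scene {'fx': 492.0310163262336, 'fy': 492.0310163262336, 'cx': 272.6632482114146, 'cy': 212.22820174822314, 'D': array([-0.1127436,  0.       ,  0.       ,  0.       ,  0.       ]), 'origin': array([0.08382095, 1.00419696, 0.59055847]), 'attitude': array([ 1.01953842, -0.01559261, -2.68858399])}
side {'fx': 397.08433365404466, 'fy': 397.08433365404466, 'cx': 281.28099802164, 'cy': 201.882676877949, 'D': array([0.02829614, 0.        , 0.        , 0.        , 0.        ]), 'origin': array([0.38189473, 1.02394953, 0.72120846]), 'attitude': array([ 0.89848023,  0.00643991, -3.00456417])}
wrist {'fx': 325.18987816490915, 'fy': 325.18987816490915, 'cx': 273.49192697690796, 'cy': 203.85878337999836, 'D': array([-0.05660136,  0.        ,  0.        ,  0.        ,  0.        ]), 'origin': array([0.14016463, 0.6152269 , 0.37229865]), 'attitude': array([-0.30781903,  0.00204216,  1.22423308])}
```

View pics/scene0.png

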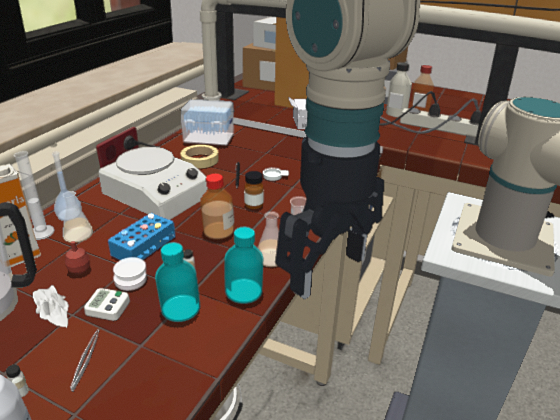

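View pics/side0.png

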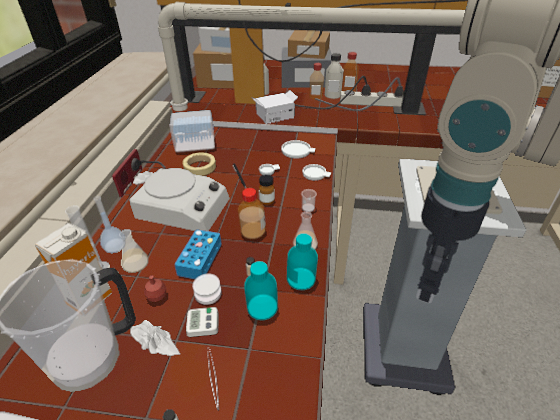

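The side view shows the amber bottle at (252,215), the jar at (267,190) and the vial at about (250,267), behind a turquoise bottle. The dishes are at (297,149) large, (315,172) medium and (268,170) small. The beaker is at (308,200), the flask at (306,232), and the turquoise bottles at (262,290) and (302,262).

```bash
python3 - <<'E'
from h import *
z=np.load('pics/side0.npz'); W=z['W']; im=z['im']
cv2.imwrite('pics/crop1.png',cv2.resize(im[125:335,150:350],None,fx=2.8,fy=2.8,interpolation=cv2.INTER_CUBIC))
z2=np.load('pics/scene0.npz')
# top-down height map merging both, 2mm cells ; x 0.3..0.9 , y -0.5..0.6
H=np.zeros((550,350)); C=np.zeros((550,350,3),np.uint8)
for q in (z2,z):
    P=q['W'].reshape(-1,3); c=q['im'].reshape(-1,3)
    o=np.argsort(np.nan_to_num(P[:,2],nan=-9)); P=P[o];c=c[o]
    m=np.isfinite(P[:,0])&(P[:,2]<0.2)&(P[:,2]>-0.02); P=P[m];c=c[m]
    i=((P[:,1]+0.45)/0.002).astype(int); j=((P[:,0]-0.25)/0.002).astype(int)
    m=(i>=0)&(i<550)&(j>=0)&(j<350); C[i[m],j[m]]=c[m]
C=cv2.rotate(C,cv2.ROTATE_90_COUNTERCLOCKWISE)
cv2.imwrite('pics/top.png',cv2.resize(C,None,fx=1.4,fy=1.4))
for n,(u,v) in dict(bcap=(249,196),bcap2=(249,192),jcap=(267,181),vcap=(251,262),vial=(250,268),DL=(297,149),DM=(315,172),DS=(268,170),beaker=(308,200),flask=(306,215),t1=(262,267),t2=(303,240),edge=(330,180),table=(285,205)).items():
    print(n,np.nanmedian(W[v-1:v+2,u-1:u+2].reshape(-1,3),0).round(3))
E
```

```text
bcap [0.568 0.276 0.131]
bcap2 [0.571 0.263 0.132]
jcap [0.547 0.141 0.081]
vcap [0.54  0.415 0.049]
vial [0.52  0.504 0.129]
DL [ 0.496 -0.168  0.004]
DM [ 0.424 -0.034  0.005]
DS [ 0.575 -0.028  0.004]
beaker [0.431 0.163 0.043]
flask [0.427 0.284 0.093]
t1 [0.497 0.5   0.132]
t2 [0.423 0.414 0.132]
edge [ 0.374 -0.002 -0.   ]
table [0.497 0.142 0.001]
```

View pics/crop1.png

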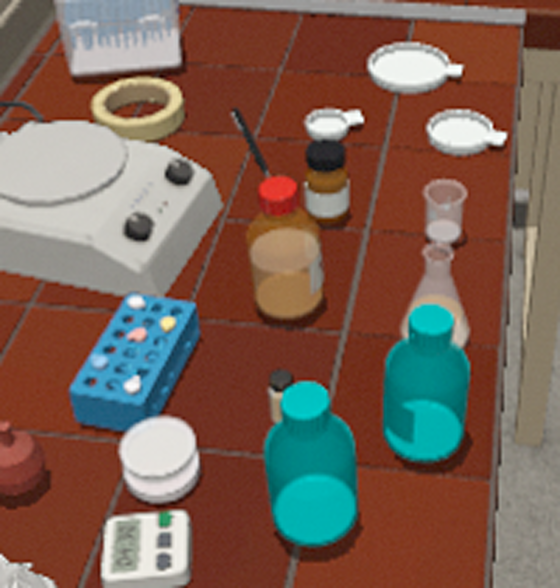

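View pics/top.png

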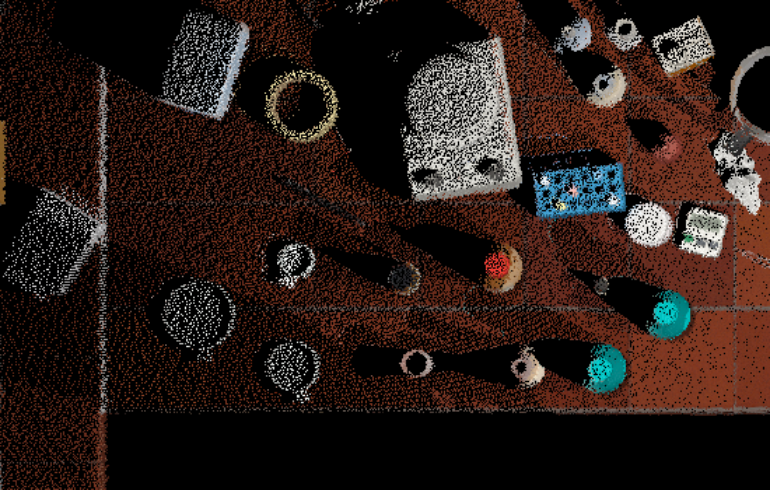

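The crop and the top-down map agree on the layout. The vial cap is at top-map (600,285), next to the turquoise bottle at (668,312). Next I'll fit circles to the cap tops and dish rims.

```bash
python3 - <<'E'
from h import *
from scipy.optimize import least_squares
def fit(P,r,c0):
    # P: points of a disc/ring; robust edge fit using known radius: outermost points
    f=lambda c: np.clip(np.hypot(P[:,0]-c[0],P[:,1]-c[1])-r,-.002 if False else None,None)
    return least_squares(f,c0,loss='soft_l1',f_scale=.0015).x
for n in('side','scene'):
    z=np.load(f'pics/{n}0.npz'); P=z['W'].reshape(-1,3); P=P[np.isfinite(P[:,0])]
    for k,(x,y,lo,hi,r,rr) in dict(bcap=(.57,.265,.126,.135,.018,.035),jcap=(.55,.13,.075,.085,.02,.035),vcap=(.54,.41,.045,.055,.01,.02),DL=(.496,-.168,.009,.016,.048,.07),DM=(.424,-.034,.009,.016,.035,.06),DS=(.575,-.028,.009,.016,.023,.04),beak=(.431,.163,.045,.06,.022,.04),flask=(.427,.284,.095,.11,.01,.03),t1=(.497,.5,.126,.136,.018,.03)).items():
        Q=P[(np.hypot(P[:,0]-x,P[:,1]-y)<rr)&(P[:,2]>lo)&(P[:,2]<hi)]
        if len(Q)<5: print(n,k,len(Q));continue
        print(n,k,len(Q),'mid',((Q.min(0)+Q.max(0))/2).round(4),'ext',np.ptp(Q,0).round(3), 'med',np.median(Q,0).round(4), 'ring',fit(Q,r,Q.mean(0)[:2]).round(4) if k[0]=='D' else '')
E
```

```text
side bcap 114 mid [0.5715 0.2614 0.1305] ext [0.034 0.033 0.009] med [0.571  0.2628 0.1314] ring 
side jcap 114 mid [0.5531 0.1254 0.0799] ext [0.039 0.041 0.009] med [0.5528 0.1286 0.0809] ring 
side vcap 51 mid [0.5437 0.409  0.0496] ext [0.019 0.019 0.009] med [0.543  0.4101 0.0505] ring 
side DL 109 mid [ 0.4912 -0.1663  0.0125] ext [0.115 0.103 0.007] med [ 0.49   -0.1576  0.0122] ring [ 0.4982 -0.1644]
side DM 110 mid [ 0.419  -0.032   0.0122] ext [0.087 0.078 0.006] med [ 0.4159 -0.0197  0.0119] ring [ 0.4248 -0.0304]
side DS 68 mid [ 0.5714 -0.0274  0.0123] ext [0.063 0.055 0.006] med [ 0.5642 -0.0336  0.0127] ring [ 0.5757 -0.0269]
side beak 80 mid [0.4301 0.1475 0.0508] ext [0.04  0.046 0.011] med [0.4296 0.1369 0.0512] ring 
side flask 54 mid [0.4263 0.2953 0.0999] ext [0.024 0.029 0.009] med [0.4273 0.2897 0.0998] ring 
side t1 210 mid [0.5032 0.5012 0.13  ] ext [0.035 0.035 0.008] med [0.5023 0.5036 0.1313] ring 
scene bcap 129 mid [0.57   0.2608 0.1289] ext [0.035 0.036 0.006] med [0.5691 0.2627 0.1292] ring 
scene jcap 128 mid [0.5518 0.1266 0.0783] ext [0.038 0.038 0.006] med [0.5511 0.1287 0.0784] ring 
scene vcap 49 mid [0.5405 0.4078 0.0477] ext [0.017 0.018 0.005] med [0.5402 0.4089 0.0478] ring 
scene DL 0
scene DM 0
scene DS 60 mid [ 0.5699 -0.0251  0.0108] ext [0.061 0.05  0.003] med [ 0.5622 -0.0337  0.0104] ring [ 0.5729 -0.028 ]
scene beak 85 mid [0.431  0.1465 0.049 ] ext [0.037 0.045 0.008] med [0.4349 0.1389 0.0502] ring 
scene flask 69 mid [0.4235 0.2948 0.0986] ext [0.026 0.027 0.007] med [0.4259 0.2899 0.0984] ring 
scene t1 235 mid [0.5004 0.502  0.1288] ext [0.034 0.034 0.005] med [0.4995 0.5019 0.1291] ring
```

>>> play_rows([
  {"translation":[0,0,0],"rot":[0,0,-6.6],"fingers":1},
  {"translation":[0,0,0],"rot":[0,0,-6.6],"fingers":1},
  {"translation":[0,0,0],"rot":[0,0,-6.7],"fingers":1},
  {"translation":[-0.7,-0.6,0],"rot":[0,0,0],"fingers":1},
  {"translation":[-0.8,-0.7,0],"rot":[0,0,0],"fingers":1},
])

```text
t: 0.65
tcp_pos: [0.2726, 0.5356, 0.2308]
tool_rot: [-3.141, -0.0, -3.139]
wrist_force: [0.8, 0.2, -0.1]
width: 0.0854
finger_force: 0.0
```

>>> play_rows([
  {"translation":[-0.8,-0.7,0],"rot":[0,0,0],"fingers":1},
  {"translation":[-0.8,-0.7,0],"rot":[0,0,0],"fingers":1},
  {"translation":[-0.8,-0.7,0],"rot":[0,0,0],"fingers":1},
  {"translation":[-0.8,-0.7,0],"rot":[0,0,0],"fingers":1},
  {"translation":[-0.8,-0.7,0],"rot":[0,0,0],"fingers":1},
])

```text
t: 1.15
tcp_pos: [0.4338, 0.3941, 0.231]
tool_rot: [-3.141, -0.0, 3.141]
wrist_force: [1.0, 0.8, -1.2]
width: 0.0853
finger_force: 0.0
```

>>> play_rows([
  {"translation":[-0.8,-0.7,0],"rot":[0,0,0],"fingers":1},
  {"translation":[-0.8,-0.7,0],"rot":[0,0,0],"fingers":1},
  {"translation":[0,0,0],"rot":[0,0,0],"fingers":1},
])

```text
t: 1.45
tcp_pos: [0.5004, 0.3362, 0.2309]
tool_rot: [-3.14, 0.001, 3.135]
wrist_force: [-1.1, -0.6, -0.1]
width: 0.0855
finger_force: 0.0
```

>>> play_rows([
  {"translation":[-0.88,-0.94,0],"rot":[0,0,0],"fingers":1},
  {"translation":[-0.88,-0.94,0],"rot":[0,0,0],"fingers":1},
  {"translation":[0,0,0],"rot":[0,0,0],"fingers":1},
])

```text
t: 1.75
tcp_pos: [0.5685, 0.263, 0.2308]
tool_rot: [-3.14, 0.002, 3.136]
wrist_force: [-1.3, 0.6, 0.6]
width: 0.0857
finger_force: 0.0
```

```bash
cat > w.py <<'E'
from h import *
import sys
o=robot.observe(); print(o['tcp_pos'].round(4),o['tool_rot'].round(3),o['joint_positions'].round(2))
c,im,d=grab('wrist'); W=cloud(c,d); tag=sys.argv[1]
cv2.imwrite(f'pics/{tag}.png',im); P=W.reshape(-1,3); P=P[np.isfinite(P[:,0])]
for a in sys.argv[2:]:
    x,y,lo,hi,rr=map(float,a.split(','))
    Q=P[(np.hypot(P[:,0]-x,P[:,1]-y)<rr)&(P[:,2]>lo)&(P[:,2]<hi)]
    if len(Q)<5: print(a,len(Q)); continue
    print(a,len(Q),'mid',((Q.min(0)+Q.max(0))/2).round(4),'ext',np.ptp(Q,0).round(3),'circ',np.array(cv2.minEnclosingCircle(Q[:,:2].astype(np.float32))[0]).round(4),np.median(Q[:,2]).round(4))
E
python3 w.py w1 .571,.261,.122,.137,.03 .5525,.126,.07,.085,.03
```

```text
[0.5685 0.263  0.2308] [-3.140e+00  2.000e-03  3.136e+00] [ 0.33  0.28 -0.02  1.27 -0.    0.34]
.571,.261,.122,.137,.03 1508 mid [0.5713 0.2618 0.1272] ext [0.035 0.035 0.01 ] circ [0.5713 0.2618] 0.1299
.5525,.126,.07,.085,.03 1489 mid [0.5534 0.1273 0.0759] ext [0.039 0.039 0.012] circ [0.5537 0.127 ] 0.0793
```

View pics/w1.png

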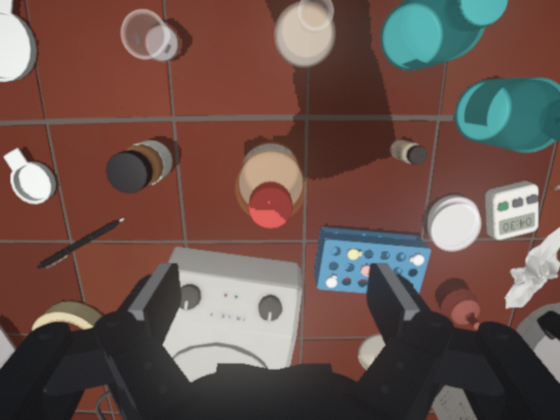

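The wrist view shows the red cap at (270,205), the jar cap at (130,170) and the vial at (410,152). The measured heights match, so I'm descending on the bottle cap.

>>> play_rows([
  {"translation":[-0.07,-0.03,0.7],"rot":[0,0,0],"fingers":1},
  {"translation":[0,0,0.8],"rot":[0,0,0],"fingers":1},
  {"translation":[0,0,0.8],"rot":[0,0,0],"fingers":1},
  {"translation":[0,0,0.5],"rot":[0,0,0],"fingers":1},
  {"translation":[0,0,0.2],"rot":[0,0,0],"fingers":1},
])

```text
t: 2.3
tcp_pos: [0.5645, 0.2657, 0.1082]
tool_rot: [-3.14, -0.006, -3.14]
wrist_force: [-0.5, -0.8, -0.7]
width: 0.0855
finger_force: 0.0
```

>>> play_rows([
  {"translation":[0,0,0],"rot":[0,0,0],"fingers":-1},
  {"translation":[0,0,0],"rot":[0,0,0],"fingers":-1},
  {"translation":[0,0,0],"rot":[0,0,0],"fingers":-1},
  {"translation":[0,0,0],"rot":[0,0,0],"fingers":-1},
  {"translation":[0,0,0],"rot":[0,0,0],"fingers":-1},
], squeeze=45)

```text
t: 2.8
tcp_pos: [0.5694, 0.2653, 0.1133]
tool_rot: [3.141, 0.003, 3.141]
wrist_force: [-0.1, -1.7, 6.8]
width: 0.034
finger_force: 44.6
```

>>> play_rows([
  {"translation":[0,0,0],"rot":[0,0,0],"fingers":-1},
  {"translation":[0,0,0],"rot":[0,0,0],"fingers":-1},
  {"translation":[0,0,0],"rot":[0,0,0],"fingers":-1},
])

```text
t: 3.1
tcp_pos: [0.5695, 0.2653, 0.1133]
tool_rot: [3.141, 0.003, 3.141]
wrist_force: [-1.0, -1.1, 5.6]
width: 0.0339
finger_force: 44.7
```

>>> play_rows([
  {"translation":[0,0,-0.15],"rot":[0,0,0],"fingers":-1},
  {"translation":[0,0,-0.3],"rot":[0,0,0],"fingers":-1},
  {"translation":[0,0,-0.5],"rot":[0,0,0],"fingers":-1},
  {"translation":[0,0,-0.6],"rot":[0,0,0],"fingers":-1},
  {"translation":[0,0,-0.6],"rot":[0,0,0],"fingers":-1},
])

```text
t: 3.6
tcp_pos: [0.5674, 0.2652, 0.1981]
tool_rot: [-3.142, -0.001, 3.141]
wrist_force: [-0.2, 0.0, -2.0]
width: 0.0338
finger_force: 44.8
```

>>> play_rows([
  {"translation":[0,0,-0.3],"rot":[0,0,0],"fingers":-1},
  {"translation":[0,0,0],"rot":[0,0,0],"fingers":-1},
  {"translation":[0,0,0],"rot":[0,0,0],"fingers":-1},
])

```text
t: 3.9
tcp_pos: [0.5676, 0.2651, 0.2087]
tool_rot: [-3.141, -0.001, 3.141]
wrist_force: [0.4, -0.0, -2.7]
width: 0.0343
finger_force: 44.8
```

```bash
python3 - <<'E'
from h import *
c,im,d=grab('side'); cv2.imwrite('pics/s1.png',im); W=cloud(c,d)
hsv=cv2.cvtColor(im,cv2.COLOR_BGR2HSV); m=(np.abs(W[...,0]-.57)<.06)&(np.abs(W[...,1]-.265)<.07)&(W[...,2]>.04)&(W[...,2]<.16)
m&=(hsv[...,0]<22)&(hsv[...,1]>80)&(hsv[...,2]>90); Q=W[m]
print(len(Q),Q.min(0).round(3),Q.max(0).round(3))
print(robot.observe()['joint_positions'].round(3))
E
```

```text
448 [0.534 0.257 0.098] [0.599 0.299 0.16 ]
[ 0.334  0.292 -0.055  1.226  0.     0.334]
```

View pics/s1.png

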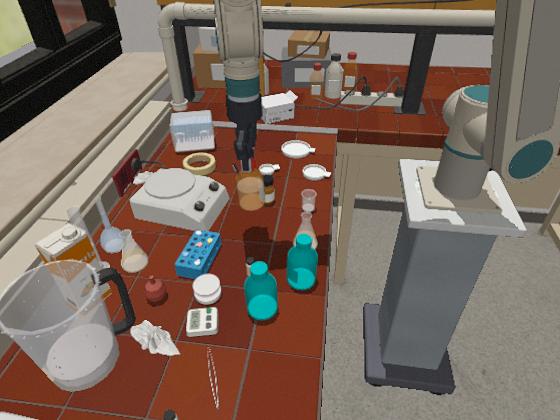

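The side view shows the bottle hanging upright at (250,190), clear of the bench. I'll raise it a bit more and carry it over to the large dish.

>>> play_rows([
  {"translation":[0,0,-0.5],"rot":[0,0,0],"fingers":-1},
  {"translation":[0.1,-0.3,-0.5],"rot":[0,0,0],"fingers":-1},
  {"translation":[0.13,-0.6,0],"rot":[0,0,0],"fingers":-1},
  {"translation":[0.13,-0.8,0],"rot":[0,0,0],"fingers":-1},
  {"translation":[0.13,-0.8,0],"rot":[0,0,0],"fingers":-1},
])

```text
t: 4.45
tcp_pos: [0.5471, 0.1643, 0.2475]
tool_rot: [-3.141, -0.003, -3.141]
wrist_force: [-0.0, -0.6, -2.0]
width: 0.0337
finger_force: 45.1
```

>>> play_rows([
  {"translation":[0.13,-0.8,0],"rot":[0,0,0],"fingers":-1},
  {"translation":[0.13,-0.8,0],"rot":[0,0,0],"fingers":-1},
  {"translation":[0.13,-0.8,0],"rot":[0,0,0],"fingers":-1},
  {"translation":[0.13,-0.8,0],"rot":[0,0,0],"fingers":-1},
  {"translation":[0.13,-0.8,0],"rot":[0,0,0],"fingers":-1},
])

```text
t: 4.95
tcp_pos: [0.5208, 0.0041, 0.2474]
tool_rot: [3.141, -0.003, 3.141]
wrist_force: [0.2, -1.2, -1.7]
width: 0.0344
finger_force: 45.1
```

>>> play_rows([
  {"translation":[0.13,-0.8,0],"rot":[0,0,0],"fingers":-1},
  {"translation":[0.13,-0.8,0],"rot":[0,0,0],"fingers":-1},
  {"translation":[0.13,-0.7,0],"rot":[0,0,0],"fingers":-1},
  {"translation":[0.13,-0.5,0],"rot":[0,0,0],"fingers":-1},
  {"translation":[0.1,-0.3,0],"rot":[0,0,0],"fingers":-1},
])

```text
t: 5.45
tcp_pos: [0.4961, -0.1199, 0.2476]
tool_rot: [3.141, -0.003, 3.139]
wrist_force: [1.0, 0.6, -1.2]
width: 0.0341
finger_force: 45.1
```

>>> play_rows([
  {"translation":[0,-0.1,0],"rot":[0,0,0],"fingers":-1},
  {"translation":[0,0,0],"rot":[0,0,0],"fingers":-1},
])

```text
t: 5.65
tcp_pos: [0.4972, -0.1226, 0.2486]
tool_rot: [3.141, -0.001, 3.141]
wrist_force: [-0.1, -0.3, -1.6]
width: 0.0343
finger_force: 45.2
```

```bash
cat > w2.py <<'E'
from h import *
from scipy.optimize import least_squares
import sys
tag,dx,dy,ri=sys.argv[1],*map(float,sys.argv[2:5])
o=robot.observe(); print(o['tcp_pos'].round(4),o['tool_rot'].round(3),o['wrist_force'].round(1))
for n in('side','wrist'):
    c,im,d=grab(n); W=cloud(c,d); cv2.imwrite(f'pics/{tag}_{n}.png',im); P=W.reshape(-1,3); P=P[np.isfinite(P[:,0])]
    r=np.hypot(P[:,0]-dx,P[:,1]-dy)
    Q=P[(r<ri+.012)&(P[:,2]>.008)&(P[:,2]<.016)&(r>ri-.006)]
    if len(Q)>10: print(n,'rim',len(Q),least_squares(lambda c:np.hypot(Q[:,0]-c[0],Q[:,1]-c[1])-ri-.002,[dx,dy],loss='soft_l1',f_scale=.001).x.round(4))
    x,y,z=o['tcp_pos']
    S=P[(np.hypot(P[:,0]-x,P[:,1]-y)<.05)&(P[:,2]>.02)&(P[:,2]<z-.003)]
    if len(S): print(n,'obj',len(S),S.min(0).round(4),S.max(0).round(4))
E
python3 w2.py d1 .4978 -.1645 .046
```

```text
[ 0.4972 -0.1226  0.2486] [ 3.141e+00 -1.000e-03  3.141e+00] [-0.1 -0.3 -1.6]
side rim 121 [ 0.4993 -0.164 ]
side obj 707 [ 0.4622 -0.1322  0.1365] [ 0.5286 -0.0853  0.2447]
wrist rim 641 [ 0.4984 -0.1632]
wrist obj 7853 [ 0.4623 -0.1567  0.1393] [ 0.5108 -0.0891  0.2449]
```

>>> play_rows([
  {"translation":[-0.04,-0.4,0],"rot":[0,0,0],"fingers":-1},
  {"translation":[-0.04,-0.4,0],"rot":[0,0,0],"fingers":-1},
  {"translation":[0,-0.22,0],"rot":[0,0,0],"fingers":-1},
  {"translation":[0,0,0],"rot":[0,0,0],"fingers":-1},
])

```text
t: 6.15
tcp_pos: [0.5009, -0.1651, 0.2493]
tool_rot: [-3.141, 0.0, 3.139]
wrist_force: [-0.5, -0.1, -2.3]
width: 0.0342
finger_force: 45.2
```

>>> play_rows([
  {"translation":[0,0,0.4],"rot":[0,0,0],"fingers":-1},
  {"translation":[0,0,0.7],"rot":[0,0,0],"fingers":-1},
  {"translation":[0,0,0.7],"rot":[0,0,0],"fingers":-1},
  {"translation":[0,0,0.4],"rot":[0,0,0],"fingers":-1},
  {"translation":[0,0,0.2],"rot":[0,0,0],"fingers":-1},
])

```text
t: 6.65
tcp_pos: [0.4991, -0.1628, 0.1513]
tool_rot: [3.14, -0.003, 3.141]
wrist_force: [0.5, 0.4, -2.5]
width: 0.0341
finger_force: 45.2
```

```bash
python3 w2.py d2 .4988 -.1636 .046
```

```text
[ 0.4991 -0.1628  0.1513] [ 3.140e+00 -3.000e-03  3.141e+00] [ 0.5  0.4 -2.5]
side rim 84 [ 0.4991 -0.1639]
side obj 594 [ 0.4649 -0.1765  0.0379] [ 0.53   -0.127   0.1482]
wrist rim 1011 [ 0.4979 -0.1632]
wrist obj 7855 [ 0.4637 -0.1974  0.0415] [ 0.5112 -0.1296  0.1479]
```

>>> play_rows([
  {"translation":[0,0,0.3],"rot":[0,0,0],"fingers":-1},
  {"translation":[0,0,0.25],"rot":[0,0,0],"fingers":-1},
  {"translation":[0,0,0.15],"rot":[0,0,0],"fingers":-1},
  {"translation":[0,0,0.04],"rot":[0,0,0],"fingers":-1},
  {"translation":[0,0,0],"rot":[0,0,0],"fingers":-1},
])

```text
t: 7.25
tcp_pos: [0.5004, -0.1635, 0.1234]
tool_rot: [3.141, -0.001, 3.141]
wrist_force: [-0.4, -0.1, -2.1]
width: 0.0336
finger_force: 45.3
```

>>> play_rows([
  {"translation":[0,0,0.04],"rot":[0,0,0],"fingers":-1},
  {"translation":[0,0,0],"rot":[0,0,0],"fingers":-1},
  {"translation":[0,0,0],"rot":[0,0,0],"fingers":-1},
])

```text
t: 7.55
tcp_pos: [0.5008, -0.1637, 0.1224]
tool_rot: [-3.141, 0.0, 3.141]
wrist_force: [-0.4, 0.9, -2.3]
width: 0.0341
finger_force: 45.3
```

>>> play_rows([
  {"translation":[0,0,0.04],"rot":[0,0,0],"fingers":-1},
  {"translation":[0,0,0.04],"rot":[0,0,0],"fingers":-1},
  {"translation":[0,0,0.03],"rot":[0,0,0],"fingers":-1},
  {"translation":[0,0,0],"rot":[0,0,0],"fingers":-1},
])

```text
t: 7.95
tcp_pos: [0.5004, -0.1635, 0.1174]
tool_rot: [3.141, -0.001, 3.141]
wrist_force: [0.2, 0.7, -1.7]
width: 0.0338
finger_force: 45.3
```

>>> play_rows([
  {"translation":[0,0,0.03],"rot":[0,0,0],"fingers":-1},
  {"translation":[0,0,0.0],"rot":[0,0,0],"fingers":-1},
  {"translation":[0,0,0],"rot":[0,0,0],"fingers":-1},
])

```text
t: 8.25
tcp_pos: [0.5006, -0.1636, 0.1165]
tool_rot: [-3.142, 0.0, 3.141]
wrist_force: [0.7, -0.1, -2.0]
width: 0.0339
finger_force: 45.5
```

>>> play_rows([
  {"translation":[0,0,0.02],"rot":[0,0,0],"fingers":-1},
  {"translation":[0,0,0.0],"rot":[0,0,0],"fingers":-1},
])

```text
t: 8.45
tcp_pos: [0.5012, -0.1638, 0.1164]
tool_rot: [-3.141, 0.001, 3.141]
wrist_force: [-0.8, 0.1, 2.0]
width: 0.0339
finger_force: 45.7
```

>>> play_rows([
  {"translation":[0,0,0.02],"rot":[0,0,0],"fingers":-1},
  {"translation":[0,0,0.0],"rot":[0,0,0],"fingers":-1},
])

```text
t: 8.65
tcp_pos: [0.5017, -0.164, 0.1163]
tool_rot: [-3.141, 0.002, 3.141]
wrist_force: [-0.9, 0.7, 5.0]
width: 0.0342
finger_force: 45.9
```

>>> play_rows([
  {"translation":[0,0,0.02],"rot":[0,0,0],"fingers":-1},
  {"translation":[0,0,0.0],"rot":[0,0,0],"fingers":-1},
])

```text
t: 8.85
tcp_pos: [0.5023, -0.1641, 0.1162]
tool_rot: [-3.141, 0.004, 3.141]
wrist_force: [-1.5, 0.6, 9.5]
width: 0.0338
finger_force: 46.1
```

>>> play_rows([
  {"translation":[0,0,-0.035],"rot":[0,0,0],"fingers":-1},
  {"translation":[0,0,0.0],"rot":[0,0,0],"fingers":0.2},
  {"translation":[0,0,0],"rot":[0,0,0],"fingers":0.4},
  {"translation":[0,0,0],"rot":[0,0,0],"fingers":0.6},
  {"translation":[0,0,0],"rot":[0,0,0],"fingers":0.8},
])

```text
t: 9.35
tcp_pos: [0.5004, -0.1635, 0.1152]
tool_rot: [3.141, -0.001, 3.141]
wrist_force: [-0.1, -0.4, 0.5]
width: 0.077
finger_force: 0.0
```

>>> play_rows([
  {"translation":[0,0,0],"rot":[0,0,0],"fingers":0.8},
  {"translation":[0,0,-0.2],"rot":[0,0,0],"fingers":0.8},
  {"translation":[0,0,-0.6],"rot":[0,0,0],"fingers":0.8},
  {"translation":[0,0,-0.9],"rot":[0,0,0],"fingers":0.8},
  {"translation":[0,0,-0.9],"rot":[0,0,0],"fingers":0.8},
])

```text
t: 9.85
tcp_pos: [0.5001, -0.1633, 0.2207]
tool_rot: [3.141, -0.001, 3.141]
wrist_force: [1.2, -0.6, 0.0]
width: 0.0769
finger_force: 0.0
```

```bash
python3 w2.py d3 .4988 -.1636 .046; python3 w.py w3 .4988,-.1636,.125,.14,.03 .5535,.127,.07,.085,.03
```

```text
[ 0.5001 -0.1633  0.2207] [ 3.141e+00 -1.000e-03  3.141e+00] [ 1.2 -0.6  0. ]
side rim 80 [ 0.4994 -0.164 ]
side obj 600 [ 0.4677 -0.1858  0.0202] [ 0.5344 -0.1316  0.136 ]
wrist rim 728 [ 0.4985 -0.1631]
wrist obj 4763 [ 0.4664 -0.2014  0.0202] [ 0.528  -0.1341  0.1354]
[ 0.5044 -0.1653  0.226 ] [-3.137  0.011  3.141] [-0.44  0.1  -0.25  1.21 -0.   -0.44]
.4988,-.1636,.125,.14,.03 1620 mid [ 0.5031 -0.1675  0.1302] ext [0.035 0.035 0.01 ] circ [ 0.5034 -0.1673] 0.1329
.5535,.127,.07,.085,.03 678 mid [0.5534 0.1186 0.0757] ext [0.039 0.025 0.011] circ [0.554 0.124] 0.0788
```

View pics/d3_side.png

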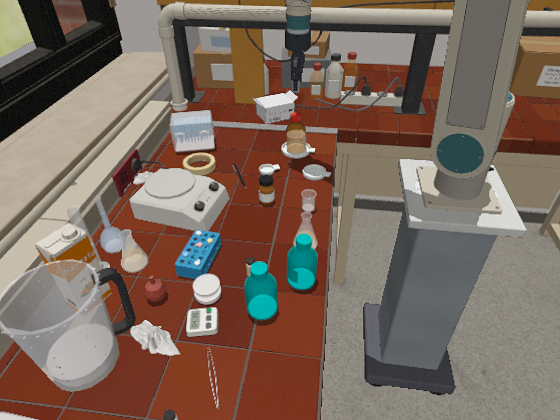

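The side view shows the bottle standing upright in the large dish at (296,140). Next is the jar.

>>> play_rows([
  {"translation":[-0.13,0.4,0],"rot":[0,0,0],"fingers":0.8},
  {"translation":[-0.13,0.7,0],"rot":[0,0,0],"fingers":0.8},
  {"translation":[-0.13,0.85,0],"rot":[0,0,0],"fingers":0.8},
  {"translation":[-0.13,0.85,0],"rot":[0,0,0],"fingers":0.8},
  {"translation":[-0.13,0.85,0],"rot":[0,0,0],"fingers":0.8},
])

```text
t: 10.5
tcp_pos: [0.5258, -0.0163, 0.2183]
tool_rot: [3.141, -0.002, 3.141]
wrist_force: [0.4, -0.4, -0.1]
width: 0.0771
finger_force: 0.0
```

>>> play_rows([
  {"translation":[-0.13,0.85,0],"rot":[0,0,0],"fingers":0.8},
  {"translation":[-0.13,0.85,0],"rot":[0,0,0],"fingers":0.8},
  {"translation":[-0.13,0.85,0],"rot":[0,0,0],"fingers":0.8},
  {"translation":[-0.13,0.65,0],"rot":[0,0,0],"fingers":0.8},
  {"translation":[-0.13,0.4,0],"rot":[0,0,0],"fingers":0.8},
])

```text
t: 11.0
tcp_pos: [0.5519, 0.1282, 0.2183]
tool_rot: [-3.141, -0.002, -3.14]
wrist_force: [0.9, -0.5, -0.8]
width: 0.0767
finger_force: 0.0
```

>>> play_rows([
  {"translation":[0,0,0],"rot":[0,0,0],"fingers":0.8},
  {"translation":[0,0,0],"rot":[0,0,0],"fingers":0.8},
])

```text
t: 11.2
tcp_pos: [0.5523, 0.126, 0.2189]
tool_rot: [-3.141, -0.001, 3.141]
wrist_force: [0.1, 0.4, 0.7]
width: 0.0767
finger_force: 0.0
```

```bash
python3 w.py w4 .5535,.127,.072,.085,.03 .541,.4085,.044,.055,.02 .435,-.03,.009,.016,.06 .5745,-.0275,.009,.016,.035
```

```text
[0.5523 0.126  0.2189] [-3.141e+00 -1.000e-03  3.141e+00] [ 0.11  0.18 -0.17  1.22 -0.    0.11]
.5535,.127,.072,.085,.03 1503 mid [0.5532 0.1267 0.0768] ext [0.039 0.039 0.009] circ [0.5532 0.127 ] 0.0792
.541,.4085,.044,.055,.02 297 mid [0.5432 0.4098 0.0476] ext [0.019 0.02  0.007] circ [0.5425 0.4097] 0.0493
.435,-.03,.009,.016,.06 1151 mid [ 0.4209 -0.0294  0.0113] ext [0.086 0.074 0.005] circ [ 0.4203 -0.0254] 0.0113
.5745,-.0275,.009,.016,.035 665 mid [ 0.5717 -0.0244  0.011 ] ext [0.063 0.051 0.004] circ [ 0.5721 -0.0279] 0.0112
```

>>> play_rows([
  {"translation":[-0.02,0.02,0.6],"rot":[0,0,0],"fingers":0.8},
  {"translation":[0,0,0.9],"rot":[0,0,0],"fingers":0.8},
  {"translation":[0,0,0.9],"rot":[0,0,0],"fingers":0.8},
  {"translation":[0,0,0.8],"rot":[0,0,0],"fingers":0.8},
  {"translation":[0,0,0.5],"rot":[0,0,0],"fingers":0.8},
])

```text
t: 11.75
tcp_pos: [0.5514, 0.1254, 0.0688]
tool_rot: [-3.141, -0.004, 3.139]
wrist_force: [-0.2, -0.4, 0.6]
width: 0.0767
finger_force: 0.0
```

>>> play_rows([
  {"translation":[0,0,0.15],"rot":[0,0,0],"fingers":0.8},
  {"translation":[0,0,0],"rot":[0,0,0],"fingers":0.8},
])

```text
t: 11.95
tcp_pos: [0.5527, 0.1262, 0.0648]
tool_rot: [-3.141, -0.002, 3.14]
wrist_force: [0.2, -0.2, -0.7]
width: 0.0769
finger_force: 0.0
```

>>> play_rows([
  {"translation":[0,0,0],"rot":[0,0,0],"fingers":-1},
  {"translation":[0,0,0],"rot":[0,0,0],"fingers":-1},
  {"translation":[0,0,0],"rot":[0,0,0],"fingers":-1},
  {"translation":[0,0,0],"rot":[0,0,0],"fingers":-1},
  {"translation":[0,0,0],"rot":[0,0,0],"fingers":-1},
], squeeze=40)

```text
t: 12.45
tcp_pos: [0.5552, 0.1272, 0.0674]
tool_rot: [-3.141, 0.004, 3.141]
wrist_force: [0.6, -1.0, 6.6]
width: 0.0386
finger_force: 40.0
```

>>> play_rows([
  {"translation":[0,0,-0.15],"rot":[0,0,0],"fingers":-1},
  {"translation":[0,0,-0.4],"rot":[0,0,0],"fingers":-1},
  {"translation":[0,0,-0.7],"rot":[0,0,0],"fingers":-1},
  {"translation":[0,0,-0.7],"rot":[0,0,0],"fingers":-1},
  {"translation":[0,0,-0.3],"rot":[0,0,0],"fingers":-1},
])

```text
t: 12.95
tcp_pos: [0.555, 0.1276, 0.1583]
tool_rot: [3.141, 0.004, 3.141]
wrist_force: [1.6, -0.1, -0.4]
width: 0.0384
finger_force: 40.4
```

>>> play_rows([
  {"translation":[0.3,-0.37,0],"rot":[0,0,0],"fingers":-1},
  {"translation":[0.5,-0.6,0],"rot":[0,0,0],"fingers":-1},
  {"translation":[0.5,-0.6,0],"rot":[0,0,0],"fingers":-1},
  {"translation":[0.5,-0.6,0],"rot":[0,0,0],"fingers":-1},
  {"translation":[0.5,-0.6,0],"rot":[0,0,0],"fingers":-1},
])

```text
t: 13.45
tcp_pos: [0.4599, 0.0159, 0.1547]
tool_rot: [3.141, -0.001, -3.141]
wrist_force: [0.8, -0.6, -0.2]
width: 0.0382
finger_force: 40.4
```

>>> play_rows([
  {"translation":[0.5,-0.6,0],"rot":[0,0,0],"fingers":-1},
  {"translation":[0.4,-0.5,0],"rot":[0,0,0],"fingers":-1},
  {"translation":[0,0,0],"rot":[0,0,0],"fingers":-1},
  {"translation":[0,0,0],"rot":[0,0,0],"fingers":-1},
])

```text
t: 13.85
tcp_pos: [0.4251, -0.0275, 0.1551]
tool_rot: [3.141, -0.0, 3.14]
wrist_force: [0.4, 0.2, -0.5]
width: 0.0384
finger_force: 40.5
```

```bash
python3 w2.py m1 .425 -.0304 .033
```

```text
[ 0.4251 -0.0275  0.1551] [ 3.141 -0.     3.14 ] [ 0.4  0.2 -0.5]
side rim 102 [ 0.426  -0.0306]
side obj 260 [ 0.4013 -0.0299  0.09  ] [ 0.4441 -0.003   0.1518]
wrist rim 865 [ 0.4242 -0.0291]
wrist obj 2580 [ 0.4015 -0.0487  0.0917] [ 0.4264 -0.0047  0.152 ]
```

>>> play_rows([
  {"translation":[-0.06,-0.08,0.3],"rot":[0,0,0],"fingers":-1},
  {"translation":[0,0,0.6],"rot":[0,0,0],"fingers":-1},
  {"translation":[0,0,0.5],"rot":[0,0,0],"fingers":-1},
  {"translation":[0,0,0.35],"rot":[0,0,0],"fingers":-1},
  {"translation":[0,0,0.15],"rot":[0,0,0],"fingers":-1},
])

```text
t: 14.45
tcp_pos: [0.4267, -0.03, 0.0772]
tool_rot: [3.141, -0.004, -3.141]
wrist_force: [0.0, 0.5, -0.4]
width: 0.0384
finger_force: 40.5
```

>>> play_rows([
  {"translation":[0,0,0.03],"rot":[0,0,0],"fingers":-1},
  {"translation":[0,0,0.03],"rot":[0,0,0],"fingers":-1},
  {"translation":[0,0,0.03],"rot":[0,0,0],"fingers":-1},
  {"translation":[0,0,0],"rot":[0,0,0],"fingers":-1},
])

```text
t: 14.85
tcp_pos: [0.4285, -0.0308, 0.0764]
tool_rot: [-3.141, 0.001, 3.141]
wrist_force: [-0.9, -0.1, -2.2]
width: 0.0388
finger_force: 40.5
```

>>> play_rows([
  {"translation":[0,0,0.04],"rot":[0,0,0],"fingers":-1},
  {"translation":[0,0,0.04],"rot":[0,0,0],"fingers":-1},
  {"translation":[0,0,0.03],"rot":[0,0,0],"fingers":-1},
  {"translation":[0,0,0],"rot":[0,0,0],"fingers":-1},
])

```text
t: 15.25
tcp_pos: [0.4276, -0.0307, 0.0713]
tool_rot: [3.142, -0.0, 3.141]
wrist_force: [-0.3, 0.7, -1.8]
width: 0.0381
finger_force: 40.5
```

>>> play_rows([
  {"translation":[0,0,0.02],"rot":[0,0,0],"fingers":-1},
  {"translation":[0,0,0],"rot":[0,0,0],"fingers":-1},
])

```text
t: 15.45
tcp_pos: [0.4278, -0.0307, 0.0706]
tool_rot: [3.142, -0.0, 3.141]
wrist_force: [0.1, 0.4, -0.6]
width: 0.0385
finger_force: 40.5
```

```bash
python3 w2.py m2 .425 -.0298 .033
```

```text
[ 0.4278 -0.0307  0.0706] [ 3.142 -0.     3.141] [ 0.1  0.4 -0.6]
side rim 81 [ 0.4256 -0.0303]
side obj 185 [ 0.4049 -0.0337  0.0202] [ 0.4476 -0.0067  0.0666]
wrist rim 1731 [ 0.4243 -0.029 ]
wrist obj 2357 [ 0.4036 -0.0523  0.02  ] [ 0.4287 -0.0082  0.0675]
```

Centred in the medium dish; I'll touch down and release.

>>> play_rows([
  {"translation":[0,0,0.02],"rot":[0,0,0],"fingers":-1},
  {"translation":[0,0,0],"rot":[0,0,0],"fingers":-1},
])

```text
t: 15.75
tcp_pos: [0.4285, -0.0308, 0.0705]
tool_rot: [-3.141, 0.001, 3.141]
wrist_force: [-1.8, 1.2, 3.7]
width: 0.0382
finger_force: 41.0
```

>>> play_rows([
  {"translation":[0,0,0.015],"rot":[0,0,0],"fingers":-1},
  {"translation":[0,0,0],"rot":[0,0,0],"fingers":-1},
])

```text
t: 15.95
tcp_pos: [0.4289, -0.0309, 0.0704]
tool_rot: [-3.141, 0.002, 3.141]
wrist_force: [-1.7, 0.2, 8.7]
width: 0.0385
finger_force: 41.4
```

>>> play_rows([
  {"translation":[0,0,-0.03],"rot":[0,0,0],"fingers":-1},
  {"translation":[0,0,0.0],"rot":[0,0,0],"fingers":0.2},
  {"translation":[0,0,0],"rot":[0,0,0],"fingers":0.4},
  {"translation":[0,0,0],"rot":[0,0,0],"fingers":0.6},
  {"translation":[0,0,0],"rot":[0,0,0],"fingers":0.6},
])

```text
t: 16.45
tcp_pos: [0.4277, -0.0307, 0.0703]
tool_rot: [3.142, -0.0, 3.141]
wrist_force: [-0.2, -0.2, 0.4]
width: 0.0683
finger_force: 0.0
```

>>> play_rows([
  {"translation":[0,0,-0.2],"rot":[0,0,0],"fingers":0.6},
  {"translation":[0,0,-0.5],"rot":[0,0,0],"fingers":0.6},
  {"translation":[0,0,-0.8],"rot":[0,0,0],"fingers":0.6},
  {"translation":[0,0,-0.9],"rot":[0,0,0],"fingers":0.6},
  {"translation":[0,0,-0.9],"rot":[0,0,0],"fingers":0.6},
])

```text
t: 16.95
tcp_pos: [0.4275, -0.0306, 0.2042]
tool_rot: [3.142, -0.0, 3.141]
wrist_force: [1.6, 0.3, 0.2]
width: 0.0681
finger_force: 0.0
```

```bash
python3 w2.py m3 .425 -.0298 .033;  python3 w.py w5 .426,-.031,.075,.09,.03 .503,-.1675,.125,.14,.03
```

```text
[ 0.4275 -0.0306  0.2042] [ 3.142 -0.     3.141] [1.6 0.3 0.2]
side rim 78 [ 0.4259 -0.0301]
side obj 310 [ 0.405  -0.0494  0.02  ] [ 0.4478 -0.0082  0.087 ]
wrist rim 683 [ 0.4245 -0.029 ]
wrist obj 2202 [ 0.4038 -0.0531  0.0202] [ 0.446  -0.0092  0.0844]
[ 0.432  -0.0316  0.2085] [-3.139  0.011  3.141] [-0.22 -0.06 -0.46  1.17 -0.   -0.22]
.426,-.031,.075,.09,.03 1665 mid [ 0.426  -0.0311  0.0799] ext [0.039 0.039 0.009] circ [ 0.4262 -0.0313] 0.0822
.503,-.1675,.125,.14,.03 1430 mid [ 0.5036 -0.1668  0.1299] ext [0.035 0.035 0.01 ] circ [ 0.5031 -0.1665] 0.1328
```

View pics/m3_wrist.png

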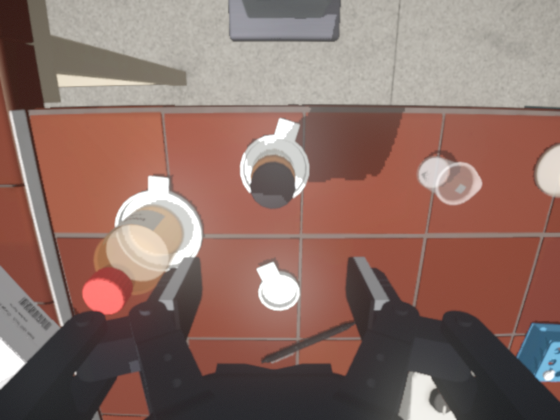

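The wrist view shows the jar upright in the medium dish at (273,180), the bottle in its dish at (150,240), and the small dish empty at (279,290). On to the vial.

>>> play_rows([
  {"translation":[-0.2,0.4,0],"rot":[0,0,0],"fingers":0.2},
  {"translation":[-0.2,0.7,0],"rot":[0,0,0],"fingers":0.2},
  {"translation":[-0.2,0.85,0],"rot":[0,0,0],"fingers":0.2},
  {"translation":[-0.2,0.85,0],"rot":[0,0,0],"fingers":0.2},
  {"translation":[-0.2,0.85,0],"rot":[0,0,0],"fingers":0.2},
])

```text
t: 17.6
tcp_pos: [0.467, 0.1164, 0.2012]
tool_rot: [-3.141, -0.002, 3.141]
wrist_force: [0.1, 0.6, -0.8]
width: 0.0516
finger_force: 0.0
```

>>> play_rows([
  {"translation":[-0.2,0.85,0],"rot":[0,0,0],"fingers":0.2},
  {"translation":[-0.2,0.85,0],"rot":[0,0,0],"fingers":0.2},
  {"translation":[-0.2,0.85,0],"rot":[0,0,0],"fingers":0.2},
  {"translation":[-0.2,0.85,0],"rot":[0,0,0],"fingers":0.2},
  {"translation":[-0.2,0.85,0],"rot":[0,0,0],"fingers":0.2},
])

```text
t: 18.1
tcp_pos: [0.5072, 0.2863, 0.201]
tool_rot: [-3.14, -0.002, 3.141]
wrist_force: [0.1, 0.3, 0.1]
width: 0.0513
finger_force: 0.0
```

>>> play_rows([
  {"translation":[-0.2,0.85,0],"rot":[0,0,0],"fingers":0.2},
  {"translation":[-0.2,0.85,0],"rot":[0,0,0],"fingers":0.2},
  {"translation":[-0.2,0.8,0],"rot":[0,0,0],"fingers":0.2},
  {"translation":[-0.2,0.6,0],"rot":[0,0,0],"fingers":0.2},
  {"translation":[0,0,0],"rot":[0,0,0],"fingers":0.2},
])

```text
t: 18.6
tcp_pos: [0.54, 0.4117, 0.2005]
tool_rot: [-3.141, -0.001, -3.139]
wrist_force: [-0.8, -0.0, -0.2]
width: 0.0511
finger_force: 0.0
```

>>> play_rows([
  {"translation":[0,0,0],"rot":[0,0,0],"fingers":0.2},
])

```text
t: 18.7
tcp_pos: [0.5392, 0.409, 0.2008]
tool_rot: [-3.14, -0.003, -3.141]
wrist_force: [0.4, -0.1, 0.4]
width: 0.0513
finger_force: 0.0
```

```bash
python3 w.py w6 .5425,.4095,.044,.055,.02  .5425,.4095,.004,.055,.02 .502,.502,.01,.1,.05 .502,.502,.12,.14,.03
```

```text
[0.5392 0.409  0.2008] [-3.140e+00 -3.000e-03 -3.141e+00] [ 0.55  0.39  0.06  1.25 -0.    0.55]
.5425,.4095,.044,.055,.02 324 mid [0.5429 0.4103 0.0479] ext [0.018 0.018 0.007] circ [0.543  0.4102] 0.0492
.5425,.4095,.004,.055,.02 545 mid [0.5422 0.4096 0.028 ] ext [0.02  0.022 0.047] circ [0.5432 0.4096] 0.0484
.502,.502,.01,.1,.05 4157 mid [0.5011 0.4996 0.055 ] ext [0.068 0.066 0.09 ] circ [0.5011 0.4999] 0.0852
.502,.502,.12,.14,.03 2252 mid [0.5025 0.5023 0.1263] ext [0.035 0.035 0.013] circ [0.5026 0.5025] 0.13
```

View pics/w6.png

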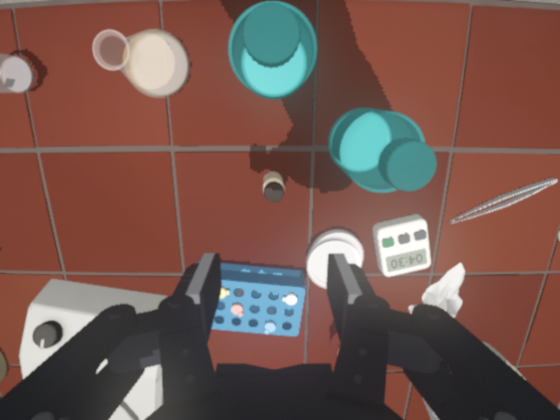

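The wrist view shows the vial cap at (273,190), with free space around it.

>>> play_rows([
  {"translation":[-0.08,0.03,0.4],"rot":[0,0,0],"fingers":0.2},
  {"translation":[0,0,0.8],"rot":[0,0,0],"fingers":0.2},
  {"translation":[0,0,0.8],"rot":[0,0,0],"fingers":0.2},
  {"translation":[0,0,0.5],"rot":[0,0,0],"fingers":0.2},
  {"translation":[0,0,0.3],"rot":[0,0,0],"fingers":0.2},
])

```text
t: 19.25
tcp_pos: [0.5413, 0.4081, 0.0869]
tool_rot: [-3.139, -0.004, 3.14]
wrist_force: [-0.7, -0.5, -0.0]
width: 0.0514
finger_force: 0.0
```

>>> play_rows([
  {"translation":[0,0,0],"rot":[0,0,0],"fingers":0.2},
  {"translation":[0,0,0],"rot":[0,0,0],"fingers":0.2},
])

```text
t: 19.45
tcp_pos: [0.5437, 0.4102, 0.0909]
tool_rot: [3.141, 0.0, 3.141]
wrist_force: [-0.2, 0.1, 0.2]
width: 0.0513
finger_force: 0.0
```

```bash
python3 w.py w7 .5425,.4095,.044,.055,.015  .5425,.4095,.004,.055,.015
```

```text
[0.5437 0.4102 0.0909] [3.141 0.    3.141] [ 0.55  0.47 -0.06  1.04  0.    0.55]
.5425,.4095,.044,.055,.015 749 mid [0.543  0.4103 0.0478] ext [0.019 0.019 0.007] circ [0.5433 0.4103] 0.0493
.5425,.4095,.004,.055,.015 1393 mid [0.5425 0.4095 0.0278] ext [0.02  0.022 0.047] circ [0.5434 0.4095] 0.0473
```

Aligned to under 1 mm. Descending the remaining 65 mm and gripping.

>>> play_rows([
  {"translation":[0,0,0.5],"rot":[0,0,0],"fingers":0.2},
  {"translation":[0,0,0.5],"rot":[0,0,0],"fingers":0.2},
  {"translation":[0,0,0.4],"rot":[0,0,0],"fingers":0.2},
  {"translation":[0,0,0.22],"rot":[0,0,0],"fingers":0.2},
  {"translation":[0,0,0],"rot":[0,0,0],"fingers":0.2},
])

```text
t: 20.0
tcp_pos: [0.5426, 0.41, 0.0247]
tool_rot: [-3.141, -0.002, 3.141]
wrist_force: [-0.4, 0.8, 0.1]
width: 0.0515
finger_force: 0.0
```

>>> play_rows([
  {"translation":[0,0,0],"rot":[0,0,0],"fingers":-1},
  {"translation":[0,0,0],"rot":[0,0,0],"fingers":-1},
  {"translation":[0,0,0],"rot":[0,0,0],"fingers":-1},
  {"translation":[0,0,0],"rot":[0,0,0],"fingers":-1},
  {"translation":[0,0,0],"rot":[0,0,0],"fingers":-1},
], squeeze=25)

```text
t: 20.5
tcp_pos: [0.5442, 0.4109, 0.0269]
tool_rot: [3.14, 0.002, 3.141]
wrist_force: [0.1, -0.5, 3.8]
width: 0.0205
finger_force: 24.4
```

>>> play_rows([
  {"translation":[0,0,-0.1],"rot":[0,0,0],"fingers":-1},
  {"translation":[0,0,-0.3],"rot":[0,0,0],"fingers":-1},
  {"translation":[0,0,-0.6],"rot":[0,0,0],"fingers":-1},
  {"translation":[0,0,-0.8],"rot":[0,0,0],"fingers":-1},
  {"translation":[0,0,-0.8],"rot":[0,0,0],"fingers":-1},
])

```text
t: 21.0
tcp_pos: [0.5427, 0.4101, 0.1308]
tool_rot: [-3.141, -0.001, 3.141]
wrist_force: [0.9, 1.3, -0.5]
width: 0.0203
finger_force: 24.2
```

```bash
python3 - <<'E'
from h import *
o=robot.observe(); x,y,z=o['tcp_pos']; print(o['tcp_pos'].round(4))
for n in('wrist','side'):
    c,im,d=grab(n); W=cloud(c,d); cv2.imwrite(f'pics/v1_{n}.png',im); P=W.reshape(-1,3)
    S=P[(np.abs(P[:,0]-x)<.02)&(np.abs(P[:,1]-y)<.02)&(P[:,2]>z-.06)&(P[:,2]<z-.003)]
    if len(S): print(n,len(S),S.min(0).round(4),S.max(0).round(4))
E
```

```text
[0.5427 0.4101 0.1308]
wrist 666 [0.5307 0.3991 0.1034] [0.54   0.4214 0.1278]
side 49 [0.5349 0.4084 0.1122] [0.5564 0.423  0.1273]
```

View pics/v1_wrist.png

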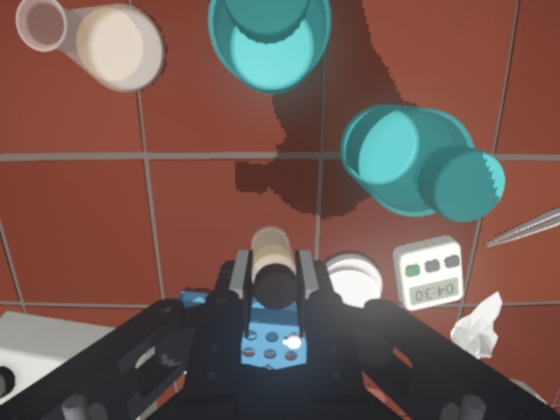

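The wrist view shows the vial held upright between the fingers at (272,270). Carrying it to the small dish.

>>> play_rows([
  {"translation":[-0.05,-0.4,-0.5],"rot":[0,0,0],"fingers":-1},
  {"translation":[-0.06,-0.7,-0.3],"rot":[0,0,0],"fingers":-1},
  {"translation":[-0.06,-0.85,0],"rot":[0,0,0],"fingers":-1},
  {"translation":[-0.06,-0.85,0],"rot":[0,0,0],"fingers":-1},
  {"translation":[-0.06,-0.85,0],"rot":[0,0,0],"fingers":-1},
])

```text
t: 21.6
tcp_pos: [0.5544, 0.2632, 0.1617]
tool_rot: [-3.141, -0.0, -3.142]
wrist_force: [1.1, 0.1, 0.2]
width: 0.0203
finger_force: 24.2
```

>>> play_rows([
  {"translation":[-0.06,-0.85,0],"rot":[0,0,0],"fingers":-1},
  {"translation":[-0.06,-0.85,0],"rot":[0,0,0],"fingers":-1},
  {"translation":[-0.06,-0.85,0],"rot":[0,0,0],"fingers":-1},
  {"translation":[-0.06,-0.85,0],"rot":[0,0,0],"fingers":-1},
  {"translation":[-0.06,-0.85,0],"rot":[0,0,0],"fingers":-1},
])

```text
t: 22.1
tcp_pos: [0.5662, 0.0931, 0.1616]
tool_rot: [3.142, -0.001, 3.141]
wrist_force: [0.9, -0.6, -0.9]
width: 0.0204
finger_force: 24.2
```

>>> play_rows([
  {"translation":[-0.06,-0.85,0],"rot":[0,0,0],"fingers":-1},
  {"translation":[-0.06,-0.85,0],"rot":[0,0,0],"fingers":-1},
  {"translation":[-0.06,-0.7,0],"rot":[0,0,0],"fingers":-1},
  {"translation":[-0.05,-0.5,0],"rot":[0,0,0],"fingers":-1},
  {"translation":[0,-0.1,0],"rot":[0,0,0],"fingers":-1},
])

```text
t: 22.6
tcp_pos: [0.5758, -0.0276, 0.1616]
tool_rot: [-3.141, -0.0, 3.138]
wrist_force: [0.5, 1.8, 1.3]
width: 0.0204
finger_force: 24.3
```

>>> play_rows([
  {"translation":[0,0,0],"rot":[0,0,0],"fingers":-1},
  {"translation":[0,0,0],"rot":[0,0,0],"fingers":-1},
])

```text
t: 22.8
tcp_pos: [0.5755, -0.0248, 0.1616]
tool_rot: [3.141, -0.001, -3.141]
wrist_force: [-0.3, -0.4, -0.6]
width: 0.0204
finger_force: 24.3
```

```bash
sed -i 's/<.05)&(P\[:,2\]>.02)/<(.05 if ri>.03 else .022))\&(P[:,2]>.02)/' w2.py; python3 w2.py v2 .5745 -.0275 .021
```

```text
[ 0.5755 -0.0248  0.1616] [ 3.141e+00 -1.000e-03 -3.141e+00] [-0.3 -0.4 -0.6]
side rim 72 [ 0.5769 -0.0256]
side obj 47 [ 0.5636 -0.0289  0.1348] [ 0.5847 -0.0111  0.158 ]
wrist rim 910 [ 0.5761 -0.0252]
wrist obj 668 [ 0.5637 -0.0355  0.1338] [ 0.5729 -0.0133  0.1586]
```

>>> play_rows([
  {"translation":[-0.05,-0.02,0.4],"rot":[0,0,0],"fingers":-1},
  {"translation":[0,0,0.8],"rot":[0,0,0],"fingers":-1},
  {"translation":[0,0,0.8],"rot":[0,0,0],"fingers":-1},
  {"translation":[0,0,0.6],"rot":[0,0,0],"fingers":-1},
  {"translation":[0,0,0.3],"rot":[0,0,0],"fingers":-1},
])

```text
t: 23.4
tcp_pos: [0.5758, -0.0251, 0.0432]
tool_rot: [3.141, -0.004, -3.141]
wrist_force: [-0.6, 0.3, 0.3]
width: 0.0205
finger_force: 24.2
```

>>> play_rows([
  {"translation":[0,0,0],"rot":[0,0,0],"fingers":-1},
  {"translation":[0,0,0],"rot":[0,0,0],"fingers":-1},
])

```text
t: 23.6
tcp_pos: [0.5786, -0.0261, 0.0465]
tool_rot: [-3.141, 0.001, -3.141]
wrist_force: [-0.1, -0.3, -0.3]
width: 0.0206
finger_force: 24.3
```

```bash
python3 w2.py v3 .5763 -.0254 .021
```

```text
[ 0.5786 -0.0261  0.0465] [-3.141e+00  1.000e-03 -3.141e+00] [-0.1 -0.3 -0.3]
side rim 59 [ 0.5769 -0.0258]
side obj 37 [ 0.5669 -0.0293  0.0208] [ 0.5859 -0.0143  0.0421]
wrist rim 1591 [ 0.5747 -0.0254]
wrist obj 640 [ 0.5675 -0.0372  0.02  ] [ 0.5766 -0.015   0.0435]
```

>>> play_rows([
  {"translation":[0.02,0,0.15],"rot":[0,0,0],"fingers":-1},
  {"translation":[0,0,0.1],"rot":[0,0,0],"fingers":-1},
  {"translation":[0,0,0.04],"rot":[0,0,0],"fingers":-1},
  {"translation":[0,0,0.03],"rot":[0,0,0],"fingers":-1},
  {"translation":[0,0,0],"rot":[0,0,0],"fingers":-1},
])

```text
t: 24.2
tcp_pos: [0.5769, -0.0264, 0.0327]
tool_rot: [3.142, -0.0, 3.141]
wrist_force: [-0.3, -0.9, -0.3]
width: 0.0202
finger_force: 24.3
```

>>> play_rows([
  {"translation":[0,0,0.03],"rot":[0,0,0],"fingers":-1},
  {"translation":[0,0,0],"rot":[0,0,0],"fingers":-1},
])

```text
t: 24.4
tcp_pos: [0.5771, -0.0264, 0.0316]
tool_rot: [3.142, -0.0, 3.141]
wrist_force: [0.0, 0.6, 0.3]
width: 0.0201
finger_force: 24.3
```

>>> play_rows([
  {"translation":[0,0,0.02],"rot":[0,0,0],"fingers":-1},
  {"translation":[0,0,0],"rot":[0,0,0],"fingers":-1},
])

```text
t: 24.6
tcp_pos: [0.577, -0.0264, 0.0309]
tool_rot: [3.142, -0.0, 3.141]
wrist_force: [-0.4, 0.0, -0.6]
width: 0.0204
finger_force: 24.3
```

>>> play_rows([
  {"translation":[0,0,0.02],"rot":[0,0,0],"fingers":-1},
  {"translation":[0,0,0],"rot":[0,0,0],"fingers":-1},
])

```text
t: 24.8
tcp_pos: [0.5771, -0.0264, 0.0301]
tool_rot: [-3.142, 0.0, 3.141]
wrist_force: [0.2, 0.6, -0.1]
width: 0.0207
finger_force: 24.3
```

>>> play_rows([
  {"translation":[0,0,0.02],"rot":[0,0,0],"fingers":-1},
  {"translation":[0,0,0],"rot":[0,0,0],"fingers":-1},
])

```text
t: 25.0
tcp_pos: [0.5773, -0.0265, 0.0299]
tool_rot: [-3.141, 0.0, 3.141]
wrist_force: [-1.0, 0.9, 3.8]
width: 0.0209
finger_force: 24.5
```

>>> play_rows([
  {"translation":[0,0,-0.015],"rot":[0,0,0],"fingers":-1},
  {"translation":[0,0,0.0],"rot":[0,0,0],"fingers":-0.2},
  {"translation":[0,0,0],"rot":[0,0,0],"fingers":0},
  {"translation":[0,0,0],"rot":[0,0,0],"fingers":0.2},
  {"translation":[0,0,0],"rot":[0,0,0],"fingers":0.2},
])

```text
t: 25.5
tcp_pos: [0.577, -0.0264, 0.0297]
tool_rot: [3.142, -0.0, 3.141]
wrist_force: [-0.6, -0.5, 0.2]
width: 0.0511
finger_force: 0.0
```

>>> play_rows([
  {"translation":[0,0,-0.2],"rot":[0,0,0],"fingers":0.2},
  {"translation":[0,0,-0.5],"rot":[0,0,0],"fingers":0.2},
  {"translation":[0,0,-0.8],"rot":[0,0,0],"fingers":0.2},
  {"translation":[0,0,-0.9],"rot":[0,0,0],"fingers":0.2},
  {"translation":[0,0,-0.9],"rot":[0,0,0],"fingers":0.2},
])

```text
t: 26.0
tcp_pos: [0.5767, -0.0264, 0.1636]
tool_rot: [3.142, -0.0, 3.141]
wrist_force: [0.1, 0.7, 0.3]
width: 0.0512
finger_force: 0.0
```

>>> play_rows([
  {"translation":[0,0,-0.6],"rot":[0,0,0],"fingers":0.2},
  {"translation":[0,0,-0.3],"rot":[0,0,0],"fingers":0.2},
  {"translation":[0,0,0],"rot":[0,0,0],"fingers":0.2},
  {"translation":[0,0,0],"rot":[0,0,0],"fingers":0.2},
])

```text
t: 26.4
tcp_pos: [0.5764, -0.0263, 0.1969]
tool_rot: [3.141, -0.001, 3.141]
wrist_force: [-0.7, 0.8, -0.0]
width: 0.0514
finger_force: 0.0
```

```bash
python3 w2.py v4 .5763 -.0254 .021; python3 w.py w8 .576,-.0255,.045,.06,.02 .426,-.031,.075,.09,.03 .503,-.1675,.125,.14,.03 .43,.147,.045,.06,.04
```

```text
[ 0.5764 -0.0263  0.1969] [ 3.141e+00 -1.000e-03  3.141e+00] [-0.7  0.8 -0. ]
side rim 58 [ 0.5769 -0.0267]
side obj 76 [ 0.5661 -0.0342  0.0201] [ 0.587  -0.0148  0.0577]
wrist rim 684 [ 0.5767 -0.0249]
wrist obj 519 [ 0.5651 -0.0367  0.0201] [ 0.5846 -0.0153  0.0544]
[ 0.5757 -0.0262  0.1958] [ 3.141 -0.004  3.141] [-0.16  0.21 -0.18  1.18  0.   -0.16]
.576,-.0255,.045,.06,.02 358 mid [ 0.5757 -0.0258  0.0498] ext [0.019 0.018 0.009] circ [ 0.576  -0.0256] 0.0523
.426,-.031,.075,.09,.03 1264 mid [ 0.4377 -0.0308  0.0799] ext [0.018 0.039 0.01 ] circ [ 0.4302 -0.0308] 0.0823
.503,-.1675,.125,.14,.03 2603 mid [ 0.5039 -0.167   0.1304] ext [0.035 0.035 0.011] circ [ 0.5038 -0.1671] 0.133
.43,.147,.045,.06,.04 815 mid [0.4331 0.1486 0.0498] ext [0.037 0.047 0.01 ] circ [0.4309 0.1486] 0.0515
```

View pics/v4_side.png

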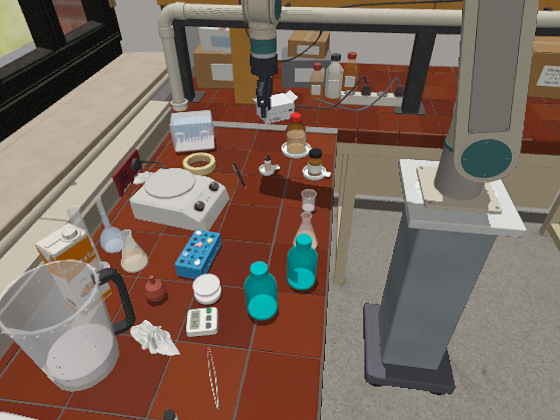

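View pics/w8.png

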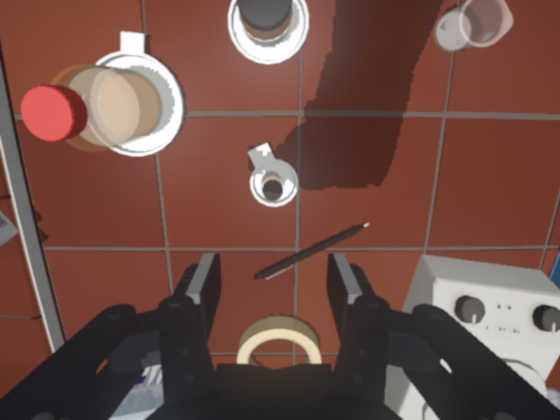

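Both views show all three containers upright in their own dishes: in the side view, the bottle at (296,140), the jar at (315,165) and the vial at (268,166). The beaker (308,200) and flask (306,232) haven't moved, and the gripper is clear of everything.

```bash
python3 -c "
from bench import robot
print(robot.sign_off())"
```

```text
the job is handed in; nothing more can be done
None
```

The job is handed in: the large bottle, the jar and the vial each stand upright in the dish of their own size, all set down gently, with the beaker and flask left where they stood, at about 26 s of the 90 s allowed.

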